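# Dock the planter and lock its hold-down clamp

### The arm

A 6-joint arm with a two-finger parallel gripper is mounted at the origin on the work surface. World frame = base frame: x ahead of the robot, y to its left, z up, the work surface at z = 0. Lengths are in mm, angles in rad, forces in N, time in s.
With the tool pointing down it reaches from about 400 to 925 mm from the base axis. Payload 12.5 kg.
Tool frame: the origin (TCP) lies on the front face of the gripper's body, between the roots of the fingers; the fingertips stand 78 mm ahead of it and the grasp point (between the pads) lies 59 mm ahead of it (env.nose_length is the distance from the TCP to the fingertips, in mm); z points along the fingers, y is the line along which they close (so a half turn about z gives the same grasp; the last joint's range is limited). The gripper opens to 95 mm and grips with 3 to 60 N. Pads are 20 mm wide; open, the fingers measure 119 mm over their backs; the gripper's body (75 mm by 180 mm) begins 59 mm behind the grasp point.
Start: joints at [-1.397, 0.491, 1.559, -0, 1.092, -0.106], TCP at [172.624, -600.699, 292.261] pointing down, gripper open.
Joint ranges: [-3.1, 3.1], [-0.84, 2.19], [0.05, 2.79], [-1.13, 4.28], [0.06, 2.93], [-2.69, 2.69]. Speed limits (rad/s): [2.22, 2.22, 2.79, 3.14, 3.14, 3.14].

### API

Orientations are given as [roll, pitch, yaw] about the fixed x, y, z axes, in that order (R = Rz(yaw) Ry(pitch) Rx(roll)).
In Python, from cell import env gives the robot as it stands.
- The arm moves only by the tool jog_arm, never from a script. Its argument "motion" is a list of rows, each a list of 7 numbers: the turn, a rotation vector about the tool's x, y, z in degrees, then the shift along the tool's x, y, z in mm, then the finger opening in mm, from 0 to 95.1. In form: [[wx, wy, wz, x, y, z, hand], ...]. A call has 1 to 10 rows; each row shifts and turns the commanded pose from where the row before left it, along the tool's axes as they then stand; what a row does not reach is not made up. A row lasts 1/8 s, in which the tool goes at most 62.5 mm and 10.7 degrees, less where a joint would pass 70% of its speed; a pose out of reach is approached as far as the arm can. A call is refused whole if a number of a shift passes 62.5 or a number of a turn 10.7, either way. A call with a gripper value outside its range is refused whole. The fingers move at their own pace and stop on an object; the grip force is fixed at half the most. Time passes only in rows, so rows that do not move let the fingers close. It gives the time, the measured TCP pose, the force, the opening and the grip force at its end, in the units of the state.
- env.state(): the state, without advancing time (a new reading comes with each control period).
- env.read_camera(name): name is "side" or "top" or "wrist"; returns a dict with "color" (400x640x3 uint8, red, green, blue), "z_map" (400x640 float32, mm along the optical axis (not along the pixel's ray), 0 where there is no reading), "camera_matrix" (3x3 intrinsics, pixels), "world_to_cam" (4x4, takes a point from world to camera coordinates). Camera axes: x right, y up, looking along -z (the intrinsics and any distortion apply to the point x, -y, -z); pixel columns grow to the right and rows downward; lengths in mm; the calibration is good to about 2 mm. A picture is of the moment at which its call begins.
- env.job_done(): hands the job in; it is judged then, once.
Trained networks look in the newest picture that a camera, given by its name, has taken for a name from the list of things; names that differ only in an ending like _2 or _b are one class to them, and where a whole thing is asked for, a point or a joint stands for the part that bears it (a point fixed in the world has none). Each returns a list of dicts, best first, with "score" (0 to 1); they miss things now and then, are a little off and sometimes report something else, mostly with a low value. They report only what shows in the picture. A call takes as long as a camera call. They do not tell look-alikes from the thing itself.
- env.recognise(camera, thing): "location" ([column, row] in pixels, amid what is visible of it).
The state is a dict: "t": time; "joints": joint angles; "qvel": joint speeds; "tau": joint torques, N m; "eef_pos": TCP position; "tcp_rot": TCP orientation; "ft_force": force on the tool from outside, world axes, zero at the start; "moment": the same for the moment, N m; "opening": opening from 0.0 (shut) to 1.0 (fully open); "grip_force": force on a finger pad.
Only numpy, scipy, OpenCV 4.12 (cv2) and the standard library are available. Lean on these libraries where they do the work, as an engineer would, in place of code of your own. Each camera call takes 0.05 s, during which the arm holds its last target. There are 200 camera calls.

### The job

Slide the green planter trough along its aluminium docking tray until it sits fully home against the end stop, then push the toggle clamp's handle over and down past its over-centre point to its stop, so that the rubber-tipped spindle stays locked down on the planter's shelf by itself. Go gently: never press on the planter or the clamp with more than about 25 N. Leave everything else on the pavers alone, and let go at the end.

Things in the scene. Friction and masses are not known exactly. Their poses are not given: they have to be found in the camera images.
- tray: Fixed aluminium docking tray. Origin on the paver surface (z 0), on its mid line; own +x is the seating direction, towards end stop and clamp; +z up. Floor plate 4 mm thick, x -160 to +90 mm, 124 mm wide; side lips with inner faces at y +-50 mm, 22 mm high; open at x -160. Behind the stop a steel clamp pedestal: x 88 to 168 mm, 36 mm wide, 81 mm high, cheek plates up to 134 mm.
- stop_face (a point): Fixed point at the foot of the tray's end stop face (tray x +70, y 0, z +4 mm). The stop is a wall 100 mm wide, its top 44 mm above the pavers.
- home (a point): Fixed point of the tray where the planter's origin lies when the planter is fully home, its end against the stop (tray x +5, y 0, z +4 mm; 5 mm of play to either side).
- planter: Loose empty green plastic trough, 130 (its x) x 90 (y) x 70 mm high, walls 5 mm, about 0.45 kg, open on top but for a flat shelf 36 mm deep across its +x end, level with the rim. Origin: centre of underside, +z up. It stands on the tray's floor plate between the lips, 50 to 80 mm short of home, +x end towards the stop. Its flat -x end wall can be pushed; it slides with 2 to 6 N.
- clamp_handle: Handle of the toggle clamp. Origin on its pivot (about tray x +150, y 0, z +123 mm); own +x along the handle to the free end, y the pivot axis (parallel to tray y), +z the face to push. Steel bar 8 mm thick out to 50 mm, then a black grip 28 mm wide, 16 mm thick from 50 to 135 mm. At the start it slopes up, free end 29 to 83 degrees above level, away from the planter.
- handle_end (a point): Free end of the handle, 135 mm from its pivot, on its mid line. It is pushed over towards tray +x and down: up to 14 degrees of slack (free play), then under 3 N; once the spindle meets the shelf the force 100 mm from the pivot rises to 5 to 9 N and falls to nothing at the over-centre point. Let go before that point, it springs back; past it, it stays.
- handle_pivot (a point): Fixed point on the handle's pivot. The handle's slightly springy stop lies 0.13 rad past the over-centre point; there the force rises anew, by about 4 N per mm at 100 mm from the pivot. Where the stop lies differs from clamp to clamp and cannot be seen beforehand: handle somewhere from 34 degrees below level to 8 degrees above level.
- spindle: Rubber-tipped spindle, 18 mm across, on the clamp arm that reaches over the end stop; origin: centre of the tip's underside. It swings down some 30 mm as the handle is pushed; with the planter home it lands on the shelf (74 mm above the pavers) about 20 mm in from the shelf's end and, locked, presses with some 37 N, yielding like a stiff spring.
- saucer: Bystander: white ceramic saucer, 110 mm across, 20 mm high, beside the tray. Origin: centre of underside.
- clay_pot: Bystander: small terracotta pot, 70 mm across, 60 mm high, on the tray's other side. Origin: centre of underside.
- mister: Bystander: stainless mister, 68 mm across, 190 mm high, behind. Origin: centre of underside.
- pot_stack: Bystander: stack of round green planters, 124 mm across, 140 mm high. Origin: centre of underside.
- stakes: Bystander: bundle of bamboo stakes, 390 mm long, 25 mm high, lying along its x. Origin: centre of underside.
- trowel: Bystander: small flat hand trowel lying along its x. Origin: near its middle.
Mind the look-alikes: they are no part of the job. What is shaped like the planter but blue or brown is not meant.

How it is judged (in metres and radians):
On the way:
1. the planter is home against the end stop while the clamp is still open (x of planter in the frame of tray above 0.002 m and contact force between spindle and planter below 0.5 N), for 0.2 s.
At the end, for the whole second after the job is handed in: The planter stands on the tray within 3 mm of home along the seating direction, the clamp has stayed locked by itself with its spindle pressing on the planter's shelf with more than 15 N, and planter and handle are at rest (x of planter in the frame of tray above 0.002 m and z of planter in the frame of tray below 0.008 m and contact force between spindle and planter above 15 N and linear speed of planter below 0.01 m/s and angular speed of clamp_handle below 0.05 rad/s); the robot touches nothing.
It fails at once if the planter is pressed with more than 25 N (contact force between planter and the fingers above 25 N or contact force between planter and the arm above 25 N).
It fails at once if the clamp (its handle or its spindle) is pressed with more than 25 N by the robot (contact force between any of clamp_handle, spindle and the fingers above 25 N or contact force between any of clamp_handle, spindle and the arm above 25 N).
It fails at once if a bystander is shifted by more than 20 mm (distance of any of saucer, clay_pot, mister, pot_stack, stakes, trowel from where it was at the start of the episode above 0.02 m).
It also fails if it takes over 67 s, if anything falls off the work surface, if the arm or the gripper's body presses on something with over 40 N, if the wrist force passes 120 N, or if a joint passes its speed limit or range.

## Working session

There is one attempt and no reset: what is moved stays moved. The work goes in short steps, Python scripts to look and compute and a tool call to move; the robot and the scene stay as the last step left them, time stands still between calls to the robot, and variables do not carry over. Pictures are saved under pics/ and viewed, at most 10 in all, crops included, and the job is handed in when it is done.

Besides the shell and the picture viewer there is one more tool, called after "Request:" by a JSON object that holds its "name" and its "arguments", one argument or row to a line. jog_arm: Moves the arm, as the interface text tells. Its arguments: {"type":"object","properties":{"motion":{"type":"array"}},"required":["motion"]}

```bash
mkdir -p pics && ls && cat > h.py <<'E'
import numpy as np, cv2
from cell import env
def pt(c,u,v,r=2):
    z=c["z_map"][int(v)-r:int(v)+r+1,int(u)-r:int(u)+r+1]; z=z[z>0]
    z=np.median(z); K=c["camera_matrix"]
    p=np.array([(u-K[0,2])/K[0,0]*z,-(v-K[1,2])/K[1,1]*z,-z,1])
    return (np.linalg.inv(c["world_to_cam"])@p)[:3]
def cloud(c):
    K=c["camera_matrix"];z=c["z_map"];v,u=np.mgrid[:400,:640]
    P=np.stack([(u-K[0,2])/K[0,0]*z,-(v-K[1,2])/K[1,1]*z,-z,np.ones_like(z)],-1)
    return (P@np.linalg.inv(c["world_to_cam"]).T)[...,:3]
def save(c,n): cv2.imwrite(f"pics/{n}.png",c["color"][...,::-1])
E
python3 - <<'E'
from h import *
np.set_printoptions(precision=1,suppress=True)
for cam in ("top","side"):
    c=env.read_camera(cam); save(c,cam+"1"); np.savez(cam+"1.npz",**c)
    for t in ("tray","planter","clamp_handle","handle_end","handle_pivot","stop_face","home","spindle","saucer","clay_pot","mister","pot_stack","stakes","trowel"):
        for d in env.recognise(cam,t)[:3]:
            print(cam,t,round(d["score"],2),d["location"],pt(c,*d["location"]))
print(env.state())
E
```

```text
pics
top tray 0.68 [308.1, 208.0] [514.3  38.8   4.7]
top tray 0.67 [334.6, 241.4] [395.3 -50.5   2.9]
top planter 0.93 [261.9, 161.7] [682.5 197.7   2.9]
top planter 0.88 [401.9, 180.9] [ 600.3 -292.9    3.3]
top planter 0.73 [333.6, 202.9] [529.5 -50.9   8.7]
top clamp_handle 0.49 [265.4, 206.9] [515.4 166.6 202.9]
top handle_end 0.69 [260.5, 207.4] [513.2 178.2 232.3]
top handle_pivot 0.58 [307.4, 208.1] [514.   41.3   5.5]
top stop_face 0.61 [308.4, 207.1] [517.4  37.7   5.7]
top home 0.78 [302.7, 204.0] [523.7  53.2 135.3]
top spindle 0.61 [335.9, 240.4] [398.7 -55.1   3.5]
top saucer 0.8 [334.1, 238.8] [404.4 -49.    4.5]
top saucer 0.23 [349.3, 130.6] [ 748.2 -101.1  190.3]
top clay_pot 0.54 [314.6, 167.2] [657.5  12.    3.4]
top mister 0.64 [348.7, 133.6] [739.4 -99.1 186.8]
top pot_stack 0.93 [197.6, 178.0] [631.2 426.4   3.6]
top stakes 0.94 [435.1, 253.8] [ 344.2 -394.2   18.4]
top stakes 0.15 [334.3, 203.4] [527.7 -53.3   9.3]
top trowel 0.58 [219.5, 265.7] [321.7 353.6   2.9]
side tray 0.84 [312.6, 216.8] [528.9  40.3 122.4]
side planter 0.82 [389.5, 282.1] [ 625.8 -274.
[... 341 characters left out ...]
.  226.4]
side stop_face 0.58 [307.8, 214.6] [519.8  57.3 125.5]
side home 0.76 [309.4, 215.1] [520.4  47.5 129.2]
side clay_pot 0.91 [346.9, 228.6] [664.5  19.9  19.2]
side mister 0.59 [394.8, 221.9] [ 747.8 -145.1  120.3]
side pot_stack 0.85 [293.4, 167.5] [633.3 341.4 133.1]
side stakes 0.78 [319.6, 371.8] [ 235.9 -441.4   17.5]
{'t': 1.5, 'joints': array([-1.4,  0.5,  1.6, -0. ,  1.1, -0.1]), 'qvel': array([ 0.,  0., -0., -0.,  0.,  0.]), 'tau': array([ -0. , -61.2, -25.8,   0.1,   0. ,   0. ]), 'eef_pos': array([ 172.6, -600.7,  292.2]), 'tcp_rot': array([3.1, 0. , 0.3]), 'ft_force': array([0.2, 0.8, 0.1]), 'moment': array([0., 0., 0.]), 'grip_force': 0.0, 'opening': 1.0017275319392391}
```

```bash
python3 - <<'E'
from h import *
a=cv2.imread("pics/top1.png")[110:290,170:470]; cv2.imwrite("pics/top1c.png",cv2.resize(a,None,fx=2.66,fy=2.66,interpolation=cv2.INTER_CUBIC))
a=cv2.imread("pics/side1.png")[150:300,230:430]; cv2.imwrite("pics/side1c.png",cv2.resize(a,None,fx=4,fy=4,interpolation=cv2.INTER_CUBIC))
E
```

```text
(no output)
```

View pics/top1c.png

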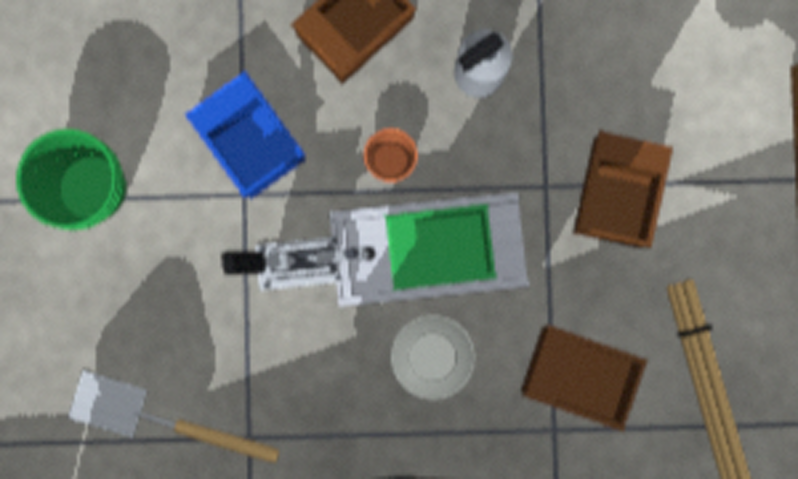

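View pics/side1c.png

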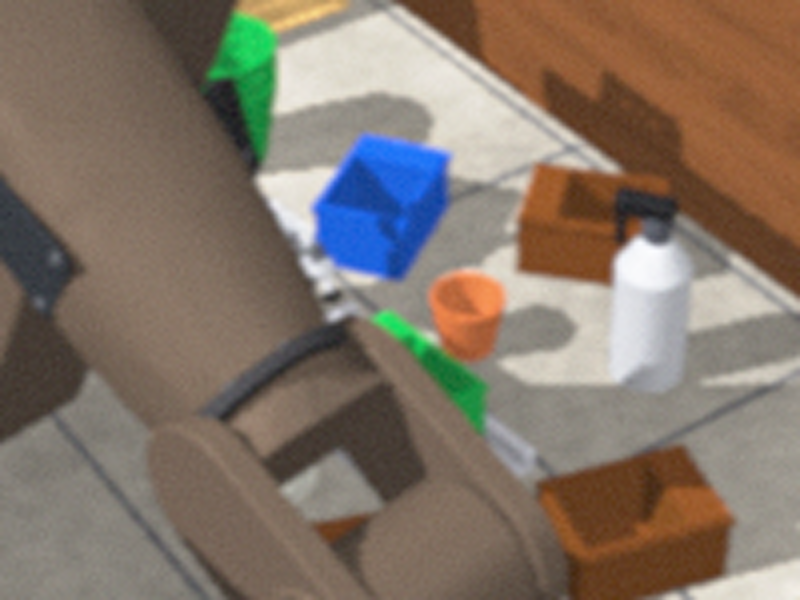

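The top crop shows the tray running from its open end at right (crop 525,240) to the clamp at left. The green planter is at crop (440,247), full (335,203). The black grip is at crop (243,262), full (261,208), so tray +x is roughly world +y. The side view is blocked by the arm. Next I measure the tray, planter and handle from the top depth map.

```bash
python3 - <<'E'
from h import *
np.set_printoptions(precision=1,suppress=True)
c=dict(np.load("top1.npz")); P=cloud(c); C=c["color"].astype(int); K=c["camera_matrix"]
print("mm/px near z=0",np.linalg.norm(P[203,340]-P[203,341]))
box=(P[...,0]>420)&(P[...,0]<620)&(P[...,1]>-220)&(P[...,1]<320)
g=(C[...,1]>1.4*C[...,0])&(C[...,1]>1.4*C[...,2])&box
print("green",g.sum(),np.percentile(P[g][:,2],[2,25,50,75,90,98]))
rim=g&(P[...,2]>66)&(P[...,2]<82)
r=cv2.minAreaRect(P[rim][:,:2].astype(np.float32)); print("rim rect",r, cv2.boxPoints(r))
t=box&(P[...,2]>14)&(P[...,2]<30)&~g
t&=(abs(P[...,0]-515)<90)&(P[...,1]<100)
r=cv2.minAreaRect(P[t][:,:2].astype(np.float32)); print("lips rect",r,cv2.boxPoints(r),t.sum())
# stop top at z~44
s=box&(abs(P[...,2]-44)<5)&~g&(P[...,1]>0); print("stop",s.sum(),cv2.minAreaRect(P[s][:,:2].astype(np.float32)))
# pedestal/cheeks
for lo,hi in((75,90),(125,145),(145,300)):
    s=box&(P[...,2]>lo)&(P[...,2]<hi)&~g&(P[...,1]>-20); 
    if s.sum(): print(lo,hi,s.sum(),cv2.minAreaRect(P[s][:,:2].astype(np.float32)),P[s].min(0),P[s].max(0))
b=box&(C.sum(-1)<150)&(P[...,2]>120)&(P[...,1]>90)
Q=P[b]; print("grip",len(Q),Q.min(0),Q.max(0)); print(np.c_[Q][np.argsort(Q[:,1])][::12])
E
```

```text
mm/px near z=0 8.582971506401877
green 1053 [ 0.9  8.  14.1 71.8 75.5 78.9]
rim rect ((529.2847290039062, -53.717185974121094), (92.55619049072266, 128.6401824951172), 4.916347026824951) [[ 477.7    6.4]
 [ 488.7 -121.8]
 [ 580.9 -113.8]
 [ 569.9   14.3]]
lips rect ((508.30609130859375, -42.252899169921875), (166.58233642578125, 248.3793182373047), 4.628767490386963) [[ 415.3   74.8]
 [ 435.3 -172.8]
 [ 601.3 -159.3]
 [ 581.3   88.3]] 530
stop 70 ((547.85693359375, 126.06550598144531), (178.97555541992188, 89.90885162353516), 63.4885139465332)
75 90 45 ((544.4927978515625, 101.50347137451172), (222.3604278564453, 105.4837417602539), 78.73126983642578) [498.  -17.8  75.1] [617.9 200.2  88.9]
125 145 148 ((518.7388305664062, 100.10786437988281), (36.41525650024414, 115.8557357788086), 4.450801849365234) [497.3  42.6 125.1] [538.  158.9 144.9]
145 300 159 ((511.9181823730469, 174.0532989501953), (24.84522247314453, 52.008934020996094), 2.4572083950042725) [499.3 148.2 145.1] [524.8 200.1 252.5]
grip 110 [499.3 158.3 170.7] [521.8 196.7 252.5]
[[512.5 158.3 175.6]
 [518.6 163.2 187.5]
 [521.3 167.8 201.9]
 [505.8 170.6 207.3]
 [502.5 175.1 222. ]
 [508.3 179.4 235.9]
 [517.5 182.5 234. ]
 [502.1 186.8 250.2]
 [517.5 190.5 242.5]
 [514.5 196.  246.6]]
```

```bash
cat >> h.py <<'E'
from scipy.spatial.transform import Rotation as Ro
YAW=np.deg2rad(94.75)
u=np.array([np.cos(YAW),np.sin(YAW),0]); n=np.array([np.sin(YAW),-np.cos(YAW),0])
S0=-49.; W0=524.5   # tray origin: s along u, w along n
def w2t(p): p=np.asarray(p); return np.stack([p@u-S0,-(p@n-W0),p[...,2]],-1)
def t2w(t): return (t[0]+S0)*u+(W0-t[1])*n+np.array([0,0,t[2]])
def rel(tt,R=Ro.from_euler("xyz",[np.pi,0,YAW])):
    s=env.state(); R0=Ro.from_euler("xyz",s["tcp_rot"])
    print("turn",np.rad2deg((R0.inv()*R).as_rotvec()).round(2),"shift after turn",R.inv().apply(t2w(tt)-s["eef_pos"]).round(1))
    print("tip tray",(w2t(s["eef_pos"]+R0.apply([0,0,78]))).round(1),"F tray x,y,z",np.round([s["ft_force"]@u,-s["ft_force"]@n,s["ft_force"][2]],1),"t",s["t"])
E
python3 - <<'E'
from h import *
print(env.nose_length); rel([-136,0,290])
c=dict(np.load("top1.npz")); P=w2t(cloud(c)); C=c["color"].astype(int)
g=(C[...,1]>1.4*C[...,0])&(C[...,1]>1.4*C[...,2])&(P[...,2]>66)&(P[...,2]<82)&(abs(P[...,1])<70)&(abs(P[...,0])<170)
print("planter tray",P[g].min(0),P[g].max(0))
m=(abs(P[...,1])<75)&(P[...,0]>-200)&(P[...,0]<-130)&(P[...,2]>10);print("tray end",np.percentile(P[m][:,0],[0,2,5,10]),np.percentile(P[m][:,1],[1,5,95,99]))
m=(abs(P[...,1])<60)&(abs(P[...,2]-44)<4)&(P[...,0]>40)&(P[...,0]<110);print("stop",np.percentile(P[m],[5,50,95],axis=0))
E
```

```text
77.60000000000001
turn [  0.     0.   -78.72] shift after turn [427.9 402.2   2.2]
tip tray [-563.9  402.2  214.2] F tray x,y,z [ 0.8 -0.2  0.1] t 1.5
planter tray [-112.68118797  -44.91626722   66.08613295] [15.96100653 47.94215571 81.66794839]
tray end [-188.07421084 -161.60649459 -158.79641521 -156.86072493] [-66.95930464 -60.05392199  60.74827955  62.04117512]
stop [[ 70.41350741 -48.27264929  40.56560714]
 [ 75.671824    11.38359125  43.85875966]
 [ 80.74576215  45.05428715  47.46386548]]
```

Request:
{"name": "jog_arm", "arguments": {
  "motion": [
    [0, 0, -10, 0, 0, 0, 0],
    [0, 0, -10, 0, 0, 0, 0],
    [0, 0, -10, 0, 0, 0, 0],
    [0, 0, -10, 0, 0, 0, 0],
    [0, 0, -10, 0, 0, 0, 0],
    [0, 0, -10, 0, 0, 0, 0],
    [0, 0, -10, 0, 0, 0, 0],
    [0, 0, -8.7, 0, 0, 0, 0]
  ]
}}

```text
t: 2.5
eef_pos: [172.6, -600.7, 292.3]
tcp_rot: [3.142, 0.0, 1.659]
ft_force: [-0.0, -0.5, 0.3]
opening: 0.215
grip_force: 0.0
```

Request:
{"name": "jog_arm", "arguments": {
  "motion": [
    [0, 0, 0, 43, 40, 0, 0],
    [0, 0, 0, 43, 40, 0, 0],
    [0, 0, 0, 43, 40, 0, 0],
    [0, 0, 0, 43, 40, 0, 0],
    [0, 0, 0, 43, 40, 0, 0],
    [0, 0, 0, 43, 40, 0, 0],
    [0, 0, 0, 43, 40, 0, 0],
    [0, 0, 0, 43, 40, 0, 0],
    [0, 0, 0, 42, 41, 0, 0],
    [0, 0, 0, 42, 41, 0, 0]
  ]
}}

```text
t: 3.75
eef_pos: [539.1, -139.3, 292.5]
tcp_rot: [3.141, 0.0, 1.653]
ft_force: [0.5, -0.7, 0.3]
opening: 0.004
grip_force: 0.0
```

```bash
python3 - <<'E'
from h import *
c=env.read_camera("wrist"); save(c,"w1"); c=env.read_camera("side"); np.savez("side2.npz",**c); save(c,"s2")
rel([-136,0,110])
cv2.imwrite("pics/s2c.png",cv2.resize(cv2.imread("pics/s2.png")[130:280,220:420],None,fx=4,fy=4))
E
```

```text
turn [ 0.05 -0.01  0.24] shift after turn [ -3.5  -2.6 182.1]
tip tray [-132.5   -2.7  214.1] F tray x,y,z [-0.8  0.  -0.5] t 3.85
```

View pics/w1.png

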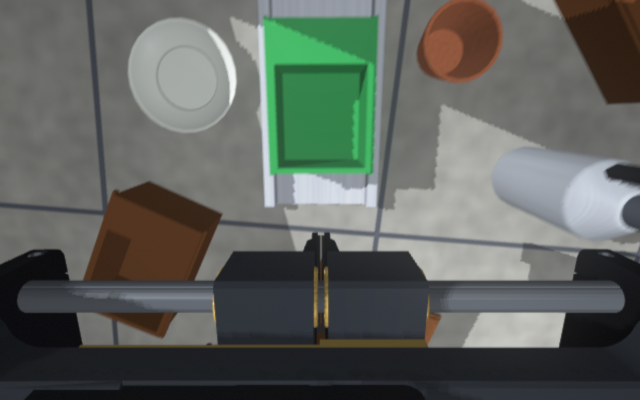

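The wrist view shows the shut fingers (column 320) in line with the green planter, whose near rim is at about (322,172). The tray's open end is at row 205. The wrist cloud has finer resolution, so I use it to refine the tray frame and the handle angle.

```bash
python3 - <<'E'
from h import *
np.set_printoptions(precision=1,suppress=True)
c=env.read_camera("wrist"); np.savez("w1.npz",**c); P=w2t(cloud(c)); C=c["color"].astype(int)
g=(C[...,1]>1.4*C[...,0])&(C[...,1]>1.4*C[...,2])&(P[...,2]>68)&(P[...,2]<79)&(abs(P[...,1])<70)
r=cv2.minAreaRect(P[g][:,:2].astype(np.float32));print("planter",r,np.median(P[g][:,2]))
m=(abs(P[...,1])<75)&(P[...,0]>-200)&(P[...,0]<-10)&(abs(P[...,2]-22)<3)&~g&(abs(P[...,1])>48)
r=cv2.minAreaRect(P[m][:,:2].astype(np.float32));print("lips",r,np.percentile(P[m],[1,99],axis=0),m.sum())
f=dict(np.load("side2.npz")); Q=w2t(cloud(f)); D=f["color"].astype(int)
b=(D.sum(-1)<140)&(Q[...,0]>155)&(Q[...,0]<300)&(abs(Q[...,1])<22)&(Q[...,2]>125)
print("grip",b.sum()); 
if b.sum()>5: print(np.percentile(Q[b],[2,50,98],axis=0))
E
```

```text
planter ((-50.550872802734375, 0.47553253173828125), (132.52635192871094, 95.71804809570312), 0.2372855693101883) 76.0308278631739
lips ((-85.75910949707031, 0.2828712463378906), (124.30924987792969, 151.8886260986328), 89.73091125488281) [[-160.9  -61.6   21.3]
 [ -11.5   62.    25. ]] 1856
grip 106
[[162.7 -11.2 180.2]
 [176.3   0.4 214.3]
 [190.8  10.7 245.4]]
```

View pics/s2c.png

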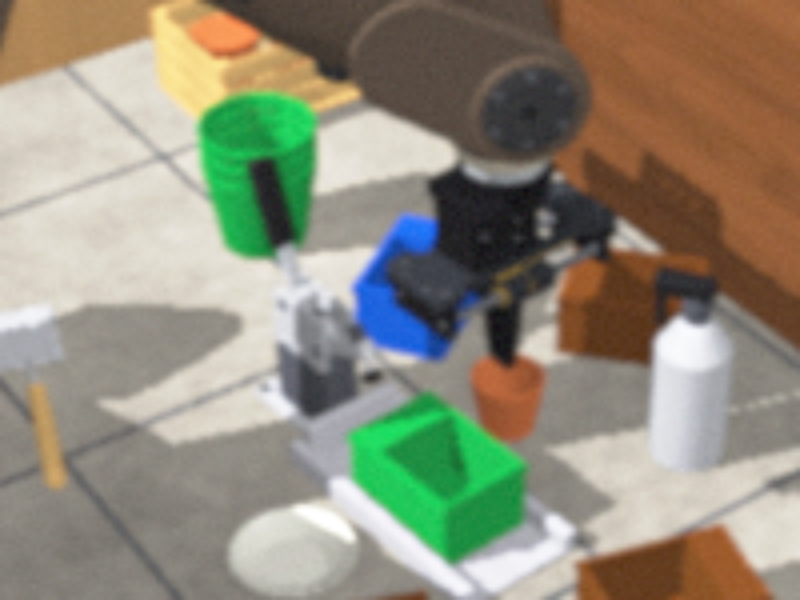

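The side view shows the handle sloping up and away, grip at crop (270,205), with the gripper clear above the tray. The planter, lips and grip all fit the given sizes. Planter x is about -50, its end wall about -115, and the handle is at about 68°. Now I go down behind the planter.

Request:
{"name": "jog_arm", "arguments": {
  "motion": [
    [0, 0, 0.2, -7, -2.6, 40, 0],
    [0, 0, 0, 0, 0, 50, 0],
    [0, 0, 0, 0, 0, 50, 0],
    [0, 0, 0, 0, 0, 30, 0],
    [0, 0, 0, 0, 0, 13, 0],
    [0, 0, 0, 0, 0, 0, 0]
  ]
}}

```text
t: 4.65
eef_pos: [535.7, -148.8, 109.2]
tcp_rot: [-3.141, -0.0, 1.649]
ft_force: [-0.1, -0.0, 0.5]
opening: 0.005
grip_force: 0.0
```

Request:
{"name": "jog_arm", "arguments": {
  "motion": [
    [0, 0, 0, 3, 0, 0, 0],
    [0, 0, 0, 3, 0, 0, 0],
    [0, 0, 0, 2, 0, 0, 0],
    [0, 0, 0, 1.5, 0, 0, 0],
    [0, 0, 0, 1.5, 0, 0, 0],
    [0, 0, 0, 1.5, 0, 0, 0],
    [0, 0, 0, 1.5, 0, 0, 0],
    [0, 0, 0, 1.5, 0, 0, 0],
    [0, 0, 0, 1.5, 0, 0, 0],
    [0, 0, 0, 1.5, 0, 0, 0]
  ]
}}

```text
t: 5.9
eef_pos: [534.5, -129.8, 109.3]
tcp_rot: [3.141, 0.0, 1.65]
ft_force: [-0.5, -2.0, 0.4]
opening: 0.004
grip_force: 1.1
```

```bash
python3 -c "
from h import *
rel([-100,0,110])"
```

```text
turn [ 0.01  0.02 -0.22] shift after turn [24.7  2.5 -0.7]
tip tray [-124.7    2.5   31.3] F tray x,y,z [-1.9  0.7  0.4] t 5.9
```

Request:
{"name": "jog_arm", "arguments": {
  "motion": [
    [0, 0, 0, 1.5, 0, 0, 0],
    [0, 0, 0, 1.5, 0, 0, 0],
    [0, 0, 0, 2, 0, 0, 0],
    [0, 0, 0, 2, 0, 0, 0],
    [0, 0, 0, 2, 0, 0, 0],
    [0, 0, 0, 2, 0, 0, 0],
    [0, 0, 0, 2, 0, 0, 0],
    [0, 0, 0, 2, 0, 0, 0],
    [0, 0, 0, 2, 0, 0, 0],
    [0, 0, 0, 2, 0, 0, 0]
  ]
}}

```text
t: 7.15
eef_pos: [533.0, -110.7, 109.2]
tcp_rot: [-3.142, 0.0, 1.65]
ft_force: [-0.0, -1.5, -0.9]
opening: 0.007
grip_force: 1.0
```

Request:
{"name": "jog_arm", "arguments": {
  "motion": [
    [0, 0, 0, 2, 0, 0, 0],
    [0, 0, 0, 2, 0, 0, 0],
    [0, 0, 0, 2, 0, 0, 0],
    [0, 0, 0, 2, 0, 0, 0],
    [0, 0, 0, 2, 0, 0, 0],
    [0, 0, 0, 2, 0, 0, 0],
    [0, 0, 0, 2, 0, 0, 0],
    [0, 0, 0, 2, 0, 0, 0],
    [0, 0, 0, 2, 0, 0, 0],
    [0, 0, 0, 2, 0, 0, 0]
  ]
}}

```text
t: 8.4
eef_pos: [531.4, -90.7, 109.2]
tcp_rot: [-3.142, 0.0, 1.65]
ft_force: [0.6, -2.0, -0.1]
opening: 0.004
grip_force: 1.0
```

```bash
python3 - <<'E'
from h import *
rel([-70,0,110])
c=env.read_camera("wrist"); P=w2t(cloud(c)); C=c["color"].astype(int)
g=(C[...,1]>1.4*C[...,0])&(C[...,1]>1.4*C[...,2])&(P[...,2]>68)&(P[...,2]<79)&(abs(P[...,1])<70)
print("planter",cv2.minAreaRect(P[g][:,:2].astype(np.float32)),P[g].max(0))
E
```

```text
turn [-0.    0.01 -0.22] shift after turn [15.4  2.5 -0.8]
tip tray [-85.4   2.5  31.2] F tray x,y,z [-2.1 -0.4 -0.1] t 8.4
planter ((-26.37720489501953, -0.19263839721679688), (96.94951629638672, 100.19119262695312), 89.65909576416016) [23.9947236  48.23173279 78.8810877 ]
```

Request:
{"name": "jog_arm", "arguments": {
  "motion": [
    [0, 0, 0, 1.5, 0, 0, 0],
    [0, 0, 0, 1.5, 0, 0, 0],
    [0, 0, 0, 1.5, 0, 0, 0],
    [0, 0, 0, 1.5, 0, 0, 0],
    [0, 0, 0, 1.0, 0, 0, 0],
    [0, 0, 0, 1.0, 0, 0, 0],
    [0, 0, 0, 1.0, 0, 0, 0],
    [0, 0, 0, 0.5, 0, 0, 0],
    [0, 0, 0, 0.5, 0, 0, 0],
    [0, 0, 0, 0.5, 0, 0, 0]
  ]
}}

```text
t: 9.7
eef_pos: [530.6, -80.4, 109.2]
tcp_rot: [3.142, 0.0, 1.65]
ft_force: [1.1, -1.7, 0.3]
opening: 0.004
grip_force: 1.1
```

Request:
{"name": "jog_arm", "arguments": {
  "motion": [
    [0, 0, 0, 0.5, 0, 0, 0],
    [0, 0, 0, 0.5, 0, 0, 0],
    [0, 0, 0, 0.5, 0, 0, 0],
    [0, 0, 0, 0.5, 0, 0, 0]
  ]
}}

```text
t: 10.2
eef_pos: [530.5, -79.0, 109.3]
tcp_rot: [3.141, 0.001, 1.65]
ft_force: [-2.3, -12.4, 1.1]
opening: 0.003
grip_force: 5.9
```

Request:
{"name": "jog_arm", "arguments": {
  "motion": [
    [0, 0, 0, 0.3, 0, 0, 0],
    [0, 0, 0, 0, 0, 0, 0]
  ]
}}

```text
t: 10.45
eef_pos: [530.4, -79.0, 109.3]
tcp_rot: [3.141, 0.001, 1.65]
ft_force: [-1.4, -11.7, 1.0]
opening: 0.007
grip_force: 5.6
```

```bash
python3 - <<'E'
from h import *
np.set_printoptions(precision=1,suppress=True)
rel([-70,0,110])
for k in("wrist","top"):
    c=env.read_camera(k); P=w2t(cloud(c)); C=c["color"].astype(int); save(c,k+"3")
    g=(C[...,1]>1.4*C[...,0])&(C[...,1]>1.4*C[...,2])&(P[...,2]>66)&(P[...,2]<80)&(abs(P[...,1])<70)&(abs(P[...,0])<140)
    print(k,cv2.minAreaRect(P[g][:,:2].astype(np.float32)),np.percentile(P[g],[0,1,99,100],axis=0))
    m=(abs(P[...,1])<50)&(abs(P[...,2]-44)<4)&(P[...,0]>40)&(P[...,0]<100)&~g
    if m.sum():print("stop",m.sum(),np.percentile(P[m],[0,5,50,95],axis=0))
E
```

```text
turn [ 0.   0.1 -0.2] shift after turn [ 3.7  2.4 -0.7]
tip tray [-73.8   2.4  31.3] F tray x,y,z [-11.5   2.4   1. ] t 10.45
wrist ((-14.625179290771484, -0.3075523376464844), (97.0335693359375, 99.7817611694336), 89.72771453857422) [[-64.3 -49.   66. ]
 [-61.1 -48.   66.3]
 [ 34.3  47.5  77.5]
 [ 35.5  48.2  79.1]]
top ((26.46324920654297, 1.1924629211425781), (92.043212890625, 84.98043060302734), 89.97159576416016) [[-16.  -44.8  66. ]
 [-10.8 -44.6  67.1]
 [ 68.5  46.4  79.5]
 [ 68.9  47.2  79.7]]
stop 51 [[ 70.8 -49.3  40.1]
 [ 71.6 -47.   40.3]
 [ 76.6 -14.2  43. ]
 [ 81.1  45.8  46.3]]
```

The steady 11.5 N reaction, the straight planter (rear rim at about -62) and its front edge at 69 in the top view all say it is home. The clamp is still open. I back off, rise, and go to the handle.

Request:
{"name": "jog_arm", "arguments": {
  "motion": [
    [0, 0, 0, -4, 0, 0, 0],
    [0, 0, 0, -6, 0, 0, 0],
    [0, 0, 0, 0, 0, -40, 0],
    [0, 0, 0, 0, 0, -50, 0],
    [0, 0, 0, 0, 0, -50, 0],
    [0, 0, 0, 0, 0, -50, 0],
    [0, 0, 0, 0, 0, -8, 0],
    [0, 0, 0, 0, 0, 0, 0]
  ]
}}

```text
t: 11.55
eef_pos: [531.0, -88.0, 307.0]
tcp_rot: [3.141, 0.0, 1.65]
ft_force: [-0.0, 0.1, -0.3]
opening: 0.005
grip_force: 0.0
```

```bash
cat > path.py <<'E'
import numpy as np
def tip(th,R=105):
    t=np.deg2rad(th);c,s=np.cos(t),np.sin(t)
    x=150+R*c-18*s
    k=x+10*np.sign(t) if abs(th)>1e-6 else x
    return np.array([x,123+8/c+(k-150)*np.tan(t)])
E
python3 - <<'E'
from h import *
from path import tip
rel([135,0,tip(68)[1]+77.6])
for th in range(72,-40,-4): print(th,tip(th).round(1),(tip(th-4)-tip(th)).round(1))
c=env.read_camera("side"); np.savez("side3.npz",**c); Q=w2t(cloud(c)); D=c["color"].astype(int); save(c,"s3")
b=(D.sum(-1)<140)&(Q[...,0]>155)&(Q[...,0]<300)&(abs(Q[...,1])<22)&(Q[...,2]>125)
print(b.sum()); q=Q[b]; A=q[:,[0,2]]; m=A.mean(0); print(m, np.rad2deg(np.arctan2(*np.linalg.svd(A-m)[2][0][::-1])), np.percentile(q,[2,98],axis=0))
E
```

```text
turn [ 0.01  0.   -0.21] shift after turn [217.7   2.7   4.2]
tip tray [-82.7   2.6 229. ] F tray x,y,z [ 0.1  0.  -0.3] t 11.55
72 [165.3 226.8] [ 7.3 -1.7]
68 [172.6 225.2] [ 7.2 -2.2]
64 [179.9 223. ] [ 7.1 -2.7]
60 [186.9 220.3] [ 6.9 -3.2]
56 [193.8 217.1] [ 6.7 -3.7]
52 [200.5 213.4] [ 6.4 -4.1]
48 [206.9 209.2] [ 6.1 -4.6]
44 [213.  204.6] [ 5.8 -5. ]
40 [218.9 199.6] [ 5.5 -5.4]
36 [224.4 194.2] [ 5.1 -5.8]
32 [229.5 188.4] [ 4.8 -6.2]
28 [234.3 182.2] [ 4.3 -6.5]
24 [238.6 175.7] [ 3.9 -6.8]
20 [242.5 168.8] [ 3.5 -7.1]
16 [246.  161.7] [ 3.  -7.4]
12 [249.  154.3] [ 2.5 -7.6]
8 [251.5 146.7] [ 2.  -7.8]
4 [253.5 139. ] [ 1.5 -8. ]
0 [255. 131.] [ 1.  -6.7]
-4 [256.  124.3] [ 0.5 -6.8]
-8 [256.5 117.5] [-0.  -6.8]
-12 [256.4 110.7] [-0.6 -6.9]
-16 [255.9 103.8] [-1.1 -6.8]
-20 [254.8  97. ] [-1.6 -6.8]
-24 [253.2  90.2] [-2.1 -6.7]
-28 [251.2  83.6] [-2.6 -6.5]
-32 [248.6  77.1] [-3.1 -6.3]
-36 [245.5  70.7] [-3.5 -6.1]
104
[177.05578054 210.39398053] -109.76683598928344 [[162.59247599 -12.71881465 177.23969049]
 [191.64828599  10.85467645 245.87442343]]
```

Request:
{"name": "jog_arm", "arguments": {
  "motion": [
    [0, 0, -0.2, 40, 1.2, 2, 0],
    [0, 0, 0, 55, 1.5, 2, 0],
    [0, 0, 0, 55, 0, 0, 0],
    [0, 0, 0, 50, 0, 0, 0],
    [0, 0, 0, 25, 0, 0, 0],
    [0, 0, 0, 0, 0, 0, 0]
  ]
}}

```text
t: 12.35
eef_pos: [514.9, 137.6, 301.5]
tcp_rot: [-3.139, 0.0, 1.656]
ft_force: [-0.0, -0.1, 0.3]
opening: 0.002
grip_force: 0.0
```

```bash
python3 -c "
from h import *
rel([150,0,302.6])"
```

```text
turn [-0.17  0.01  0.13] shift after turn [ 6.5 -0.  -1.1]
tip tray [1.435e+02 2.000e-01 2.235e+02] F tray x,y,z [-0.1  0.   0.3] t 12.35
```

Request:
{"name": "jog_arm", "arguments": {
  "motion": [
    [0, 0, 0, 10, 0, -1, 0],
    [0, 0, 0, 8, 0, 0, 0],
    [0, 0, 0, 3, 0, 0, 0],
    [0, 0, 0, 2, 0, 0, 0],
    [0, 0, 0, 2, 0, 0, 0],
    [0, 0, 0, 2, 0, 0, 0],
    [0, 0, 0, 2, 0, 0, 0],
    [0, 0, 0, 2, 0, 0.5, 0],
    [0, 0, 0, 2, 0, 0.5, 0],
    [0, 0, 0, 2, 0, 0.5, 0]
  ]
}}

```text
t: 13.6
eef_pos: [512.5, 171.4, 302.6]
tcp_rot: [-3.142, 0.0, 1.653]
ft_force: [0.2, -1.2, -0.7]
opening: 0.005
grip_force: 0.3
```

```bash
python3 -c "
from h import *
rel([180,0,300.6])"
```

```text
turn [-0.    0.01 -0.02] shift after turn [ 2.6 -0.5  2. ]
tip tray [177.3  -0.5 224.6] F tray x,y,z [-1.2 -0.1 -0.7] t 13.6
```

Request:
{"name": "jog_arm", "arguments": {
  "motion": [
    [0, 0, 0, 2.6, 0, 1.6, 0],
    [0, 0, 0, 3.5, 0, 1.4, 0],
    [0, 0, 0, 3.5, 0, 1.4, 0],
    [0, 0, 0, 3.4, 0, 1.6, 0],
    [0, 0, 0, 3.4, 0, 1.6, 0],
    [0, 0, 0, 3.3, 0, 1.8, 0],
    [0, 0, 0, 3.3, 0, 1.9, 0],
    [0, 0, 0, 3.2, 0, 2.1, 0],
    [0, 0, 0, 3.2, 0, 2.1, 0]
  ]
}}

```text
t: 14.72
eef_pos: [510.1, 200.8, 287.0]
tcp_rot: [-3.142, 0.0, 1.653]
ft_force: [0.3, -1.0, -0.1]
opening: -0.0
grip_force: 0.4
```

Request:
{"name": "jog_arm", "arguments": {
  "motion": [
    [0, 0, 0, 3, 0, 2.3, 0],
    [0, 0, 0, 3, 0, 2.3, 0],
    [0, 0, 0, 2.9, 0, 2.5, 0],
    [0, 0, 0, 2.9, 0, 2.5, 0],
    [0, 0, 0, 2.7, 0, 2.7, 0],
    [0, 0, 0, 2.7, 0, 2.7, 0],
    [0, 0, 0, 2.6, 0, 2.9, 0],
    [0, 0, 0, 2.6, 0, 2.9, 0]
  ]
}}

```text
t: 15.72
eef_pos: [508.3, 222.9, 266.2]
tcp_rot: [3.142, 0.0, 1.653]
ft_force: [0.5, -4.3, 1.2]
opening: 0.01
grip_force: 1.7
```

```bash
python3 - <<'E'
from h import *
rel([229.5,0,188.4+77.6])
c=env.read_camera("side"); Q=w2t(cloud(c)); D=c["color"].astype(int); save(c,"s4")
b=(D.sum(-1)<140)&(Q[...,0]>155)&(Q[...,0]<320)&(abs(Q[...,1])<22)&(Q[...,2]>115)
cv2.imwrite("pics/s4c.png",cv2.resize(cv2.imread("pics/s4.png")[130:260,230:390],None,fx=5,fy=4.5))
E
```

```text
turn [ 0.    0.03 -0.02] shift after turn [ 0.5 -0.5  0.2]
tip tray [229.   -0.5 188.2] F tray x,y,z [-4.3 -0.1  1.2] t 15.725
```

View pics/s4c.png

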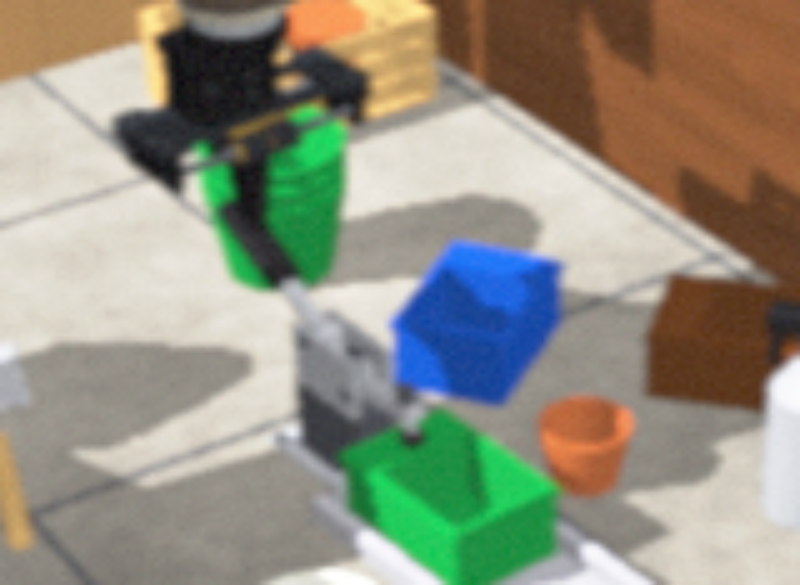

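The handle is at about 32° with the shut fingers on its grip (crop 250,200). The spindle tip is just over the shelf (crop 412,432) and the bystanders are clear. I continue in small steps.

Request:
{"name": "jog_arm", "arguments": {
  "motion": [
    [0, 0, 0, 1.2, 0, 1.5, 0],
    [0, 0, 0, 1.2, 0, 1.5, 0],
    [0, 0, 0, 1.2, 0, 1.6, 0],
    [0, 0, 0, 1.2, 0, 1.6, 0]
  ]
}}

```text
t: 16.27
eef_pos: [507.9, 227.6, 260.2]
tcp_rot: [3.141, 0.0, 1.653]
ft_force: [0.1, -4.6, 1.8]
opening: 0.003
grip_force: 2.3
```

Request:
{"name": "jog_arm", "arguments": {
  "motion": [
    [0, 0, 0, 1.1, 0, 1.6, 0],
    [0, 0, 0, 1.1, 0, 1.6, 0],
    [0, 0, 0, 1.1, 0, 1.6, 0],
    [0, 0, 0, 1.0, 0, 1.7, 0]
  ]
}}

```text
t: 16.77
eef_pos: [507.6, 231.9, 253.8]
tcp_rot: [3.141, 0.0, 1.653]
ft_force: [1.2, -6.0, 3.2]
opening: 0.006
grip_force: 2.6
```

Request:
{"name": "jog_arm", "arguments": {
  "motion": [
    [0, 0, 0, 1, 0, 1.7, 0],
    [0, 0, 0, 1, 0, 1.7, 0],
    [0, 0, 0, 1, 0, 1.7, 0],
    [0, 0, 0, 0.9, 0, 1.7, 0]
  ]
}}

```text
t: 17.27
eef_pos: [507.3, 235.8, 247.0]
tcp_rot: [3.141, 0.0, 1.653]
ft_force: [0.5, -5.8, 3.7]
opening: 0.004
grip_force: 2.8
```

Request:
{"name": "jog_arm", "arguments": {
  "motion": [
    [0, 0, 0, 0.5, 0, 1.8, 0],
    [0, 0, 0, 0.5, 0, 1.8, 0],
    [0, 0, 0, 0.5, 0, 1.8, 0],
    [0, 0, 0, 0.5, 0, 1.8, 0]
  ]
}}

```text
t: 17.77
eef_pos: [507.1, 238.2, 239.8]
tcp_rot: [3.141, -0.001, 1.653]
ft_force: [-0.5, -1.0, 4.7]
opening: 0.004
grip_force: 2.7
```

Request:
{"name": "jog_arm", "arguments": {
  "motion": [
    [0, 0, 0, 0.4, 0, 1.8, 0],
    [0, 0, 0, 0.4, 0, 1.8, 0],
    [0, 0, 0, 0.3, 0, 1.8, 0],
    [0, 0, 0, 0.3, 0, 1.8, 0]
  ]
}}

```text
t: 18.27
eef_pos: [507.0, 240.0, 232.7]
tcp_rot: [3.141, -0.001, 1.653]
ft_force: [-0.3, 1.2, 5.0]
opening: 0.001
grip_force: 2.2
```

```bash
python3 - <<'E'
from h import *
rel([246,0,161.7+77.6])
c=env.read_camera("side"); Q=w2t(cloud(c)); D=c["color"].astype(int); save(c,"s5")
cv2.imwrite("pics/s5c.png",cv2.resize(cv2.imread("pics/s5.png")[160:260,240:370],None,fx=6,fy=6,interpolation=cv2.INTER_CUBIC))
E
```

```text
turn [ 0.06 -0.08 -0.03] shift after turn [-0.2 -0.6 -6.6]
tip tray [246.4  -0.7 154.7] F tray x,y,z [1.3 0.2 5. ] t 18.275
```

View pics/s5c.png

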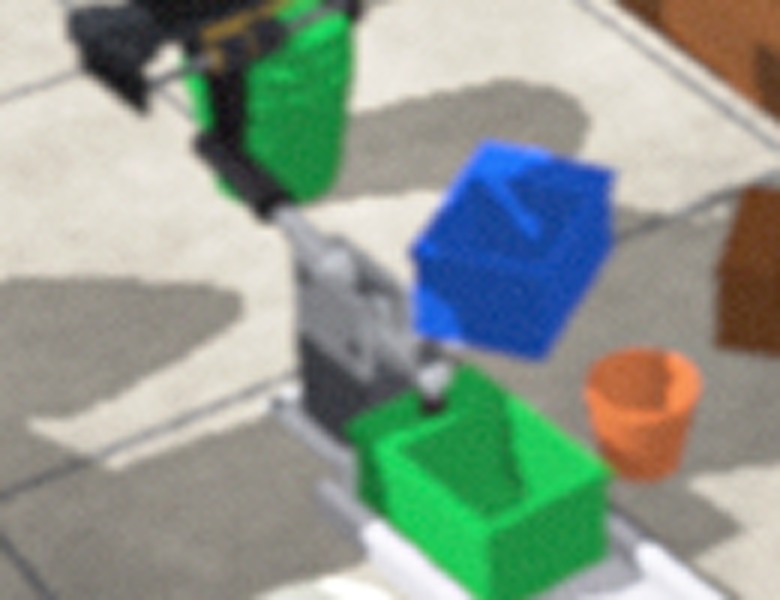

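The finger is on the grip (crop 235,160) with the handle at about 13°, and the spindle is on the shelf (crop 432,395). I keep going and watch the force.

Request:
{"name": "jog_arm", "arguments": {
  "motion": [
    [0, 0, 0, 0.3, 0, 1.6, 0],
    [0, 0, 0, 0.3, 0, 1.6, 0],
    [0, 0, 0, 0.3, 0, 1.6, 0],
    [0, 0, 0, 0.3, 0, 1.6, 0]
  ]
}}

```text
t: 18.82
eef_pos: [506.8, 240.4, 225.9]
tcp_rot: [-3.141, 0.0, 1.653]
ft_force: [0.1, 3.0, 3.4]
opening: 0.005
grip_force: 1.4
```

Request:
{"name": "jog_arm", "arguments": {
  "motion": [
    [0, 0, 0, 0.2, 0, 1.5, 0],
    [0, 0, 0, 0.2, 0, 1.5, 0],
    [0, 0, 0, 0.2, 0, 1.5, 0],
    [0, 0, 0, 0.2, 0, 1.5, 0]
  ]
}}

```text
t: 19.32
eef_pos: [506.7, 241.2, 219.9]
tcp_rot: [-3.141, 0.0, 1.653]
ft_force: [-0.2, 0.6, 2.1]
opening: 0.004
grip_force: 0.5
```

Request:
{"name": "jog_arm", "arguments": {
  "motion": [
    [0, 0, 0, 0.1, 0, 1.5, 0],
    [0, 0, 0, 0.1, 0, 1.5, 0],
    [0, 0, 0, 0.1, 0, 1.5, 0],
    [0, 0, 0, 0.1, 0, 1.5, 0]
  ]
}}

```text
t: 19.82
eef_pos: [506.7, 241.5, 213.9]
tcp_rot: [-3.141, 0.0, 1.653]
ft_force: [1.2, -0.2, -0.4]
opening: 0.004
grip_force: 0.0
```

Request:
{"name": "jog_arm", "arguments": {
  "motion": [
    [0, 0, 0, 0, 0, 1.5, 0],
    [0, 0, 0, 0, 0, 1.5, 0],
    [0, 0, 0, 0, 0, 1.5, 0],
    [0, 0, 0, 0, 0, 1.5, 0]
  ]
}}

```text
t: 20.32
eef_pos: [506.7, 241.6, 208.0]
tcp_rot: [-3.142, 0.0, 1.653]
ft_force: [-0.4, 0.6, 0.3]
opening: 0.003
grip_force: 0.0
```

Request:
{"name": "jog_arm", "arguments": {
  "motion": [
    [0, 0, 0, 0, 0, 1, 0],
    [0, 0, 0, 0, 0, 1, 0],
    [0, 0, 0, 0, 0, 1, 0]
  ]
}}

```text
t: 20.7
eef_pos: [506.9, 241.7, 205.3]
tcp_rot: [3.141, -0.0, 1.653]
ft_force: [0.0, 0.6, 4.7]
opening: 0.004
grip_force: 2.5
```

Request:
{"name": "jog_arm", "arguments": {
  "motion": [
    [0, 0, 0, 0, 0, 1, 0],
    [0, 0, 0, 0, 0, 1, 0]
  ]
}}

```text
t: 20.95
eef_pos: [507.1, 241.8, 203.9]
tcp_rot: [3.14, -0.0, 1.653]
ft_force: [-0.3, -1.6, 12.1]
opening: 0.002
grip_force: 5.9
```

Request:
{"name": "jog_arm", "arguments": {
  "motion": [
    [0, 0, 0, 0, 0, 1, 0],
    [0, 0, 0, 0, 0, 1, 0]
  ]
}}

```text
t: 21.2
eef_pos: [507.4, 241.8, 202.7]
tcp_rot: [3.139, -0.001, 1.654]
ft_force: [-1.8, -0.2, 18.7]
opening: 0.004
grip_force: 9.2
```

The stop is reached: force rose about 5 N/mm after a zero zone of about 13 mm. I let go upwards and check.

Request:
{"name": "jog_arm", "arguments": {
  "motion": [
    [0, 0, 0, 0, 0, -2, 0],
    [0, 0, 0, 0, 0, -3, 0],
    [0, 0, 0, 0, 0, -10, 0],
    [0, 0, 0, 0, 0, -40, 0],
    [0, 0, 0, 0, 0, -50, 0],
    [0, 0, 0, 0, 0, -40, 0],
    [0, 0, 0, 0, 0, 0, 0],
    [0, 0, 0, 0, 0, 0, 0]
  ]
}}

```text
t: 22.2
eef_pos: [506.4, 241.5, 345.5]
tcp_rot: [-3.141, 0.0, 1.653]
ft_force: [-0.1, -0.3, -0.7]
opening: 0.006
grip_force: 0.0
```

```bash
python3 - <<'E'
from h import *
np.set_printoptions(precision=1,suppress=True)
c=env.read_camera("side"); Q=w2t(cloud(c)); D=c["color"].astype(int); save(c,"s6")
b=(D.sum(-1)<150)&(Q[...,0]>190)&(Q[...,0]<300)&(abs(Q[...,1])<25)&(Q[...,2]>70)&(Q[...,2]<190)
print("grip",b.sum(),np.percentile(Q[b],[2,50,98],axis=0) if b.sum() else "")
c=env.read_camera("top"); P=w2t(cloud(c)); C=c["color"].astype(int)
g=(C[...,1]>1.4*C[...,0])&(C[...,1]>1.4*C[...,2])&(P[...,2]>66)&(P[...,2]<80)&(abs(P[...,1])<70)&(abs(P[...,0])<140)
print(np.percentile(P[g],[0,1,99,100],axis=0))
cv2.imwrite("pics/s6c.png",cv2.resize(cv2.imread("pics/s6.png")[150:260,240:370],None,fx=5.4,fy=5.4,interpolation=cv2.INTER_CUBIC))
E
```

```text
grip 31 [[207.8  -7.2 120.9]
 [233.3   0.3 127. ]
 [264.9   9.1 133. ]]
[[-60.2 -45.2  66. ]
 [-59.5 -44.9  66.2]
 [ 68.2  47.   79.6]
 [ 68.8  47.6  79.9]]
```

View pics/s6c.png

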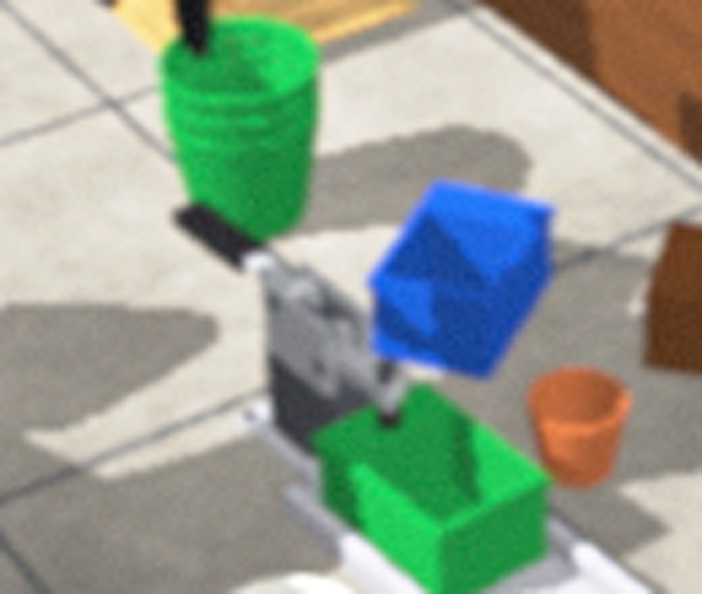

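The handle stays down at about level (crop 220,235) by itself, with the spindle on the shelf (crop 388,412). The planter spans -60 to +69 in the tray frame, which is home, and the gripper is clear.

```bash
python3 -c "
from cell import env
print(env.job_done())"
```

```text
the job is handed in; nothing more can be done
None
```

I pushed the planter home against the end stop and pressed the clamp handle past over-centre to its stop, where it stayed by itself with the spindle on the shelf. The highest force I read was about 19 N. I backed the gripper clear and handed the job in; no verdict came back.

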